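# Isolate the bench feed and prove it dead with a contact tester

### The job

Switch the bench feed off by swinging the isolator's T-handle over to its other stop, and only then take the voltage tester out of its stand. Rest the tester's tip on the middle of the brass stud in the square guard, with the tester square to that sloping face, and press gently so that the sprung stud is about half way in; finish while holding it there in the gripper, the switch still off. Leave the block with the round guard and the other things on the bench alone.

Things in the scene. Friction and masses are not known exactly. Their poses are not given: they have to be found in the camera images.
- isolator: Isolator fixed to the bench: grey box 100 x 70 x 50 mm (x, y, z) with a black T-handle on top. Origin at the centre of its underside; z up. The handle swings in the box's own x-z plane.
- handle (a joint): Angle of the T-handle, rad: 0 = on (leaning to the isolator's own -x), 1.0 = off (leaning to its own +x, at the stop). It turns about the isolator's y axis, 55 mm above the bench, and falls to the nearer stop when let go (tipping point about 0.5; it needs only about 0.5 N at the bar).
- handle_bar (a point): Centre of the T-handle's cross-bar: a round black bar 56 mm long overall, 16 mm thick, along the isolator's y, 65 mm from the hinge. About 112 mm above the bench at either stop (31 mm to the isolator's own -x when on, +x when off), 120 mm at mid swing.
- stand: Tester stand fixed to the bench: aluminium block 80 x 80 x 55 mm high with an upright 21 mm square hole through its middle. Origin at the centre of its underside.
- tester: Voltage tester, about 80 g, 141 mm long, loose, standing point down in the stand's hole, tip 10 mm above the bench. Origin at its tip; its own z runs from tip to top (up at the start), x and y start along the stand's. The part to grip is the grey rectangular body, 22 mm (x) by 18 mm (y), from 51 to 141 mm above the tip. Lift it straight up 50 mm to clear the stand.
- tester_tip (a point): The rounded tip of the tester (same point and axes as its body). From the tip up: steel needle 6 mm thick to 23 mm, black nose 14 mm thick to 45 mm, round guard flange 32 mm wide from 45 to 51 mm, which rests on the stand's top face.
- square_block: Terminal block fixed to the bench, 90 x 80 mm (x, y), black, with its top sloping 20 degrees down towards its own -x: 44 mm high at the low edge, 76 mm at the high edge. Raised SQUARE white guard 44 mm outside, 36 mm inside, 6 mm high, round the stud. Origin at the centre of its underside; z up.
- stud_top (a point): Centre of the top face of the sprung brass stud in the square guard, 18 mm in diameter, standing 14 mm proud of the slope. Its z axis points straight out of the sloping face (20 degrees from vertical, leaning to the block's own -x). It moves in with the stud.
- stud (a joint): How far the stud is pressed in, m: 0 free, 0.008 bottomed. Spring: about 0.5 N to start moving, 3 N at 4 mm, 5.5 N at 8 mm.
- round_block: The other terminal block, same size, slope and stud, but with a ROUND white guard 50 mm across and a stud that does not move. To be left alone. Origin at the centre of its underside.
- round_stud_top (a point): Centre of the top face of the round block's stud, 18 mm in diameter.
- tape: Bystander: yellow tape roll lying flat, 84 mm across, 20 mm high. Origin at the centre of its underside.
- jar: Bystander: glass jar standing, 60 mm across, 80 mm high. Origin at the centre of its underside.
- carton: Bystander: cardboard carton 50 x 80 x 35 mm high. Origin at the centre of its underside.
- driver: Bystander: screwdriver lying flat, 170 mm long, about 26 mm thick. Origin under its middle on the bench; x runs from handle to tip.

How it is judged:
By the outcome, as a careful person would: the job done as asked, in the order asked, and still so for the second after the job is handed in, while the arm keeps its last pose, push and grip.
It also fails if it takes over 61 s, if anything falls off the work surface, if the arm or the gripper's body presses on something with over 40 N, if the wrist force passes 120 N, or if a joint passes its speed limit or range.

### The arm

A 6-joint arm with a two-finger parallel gripper is mounted at the origin on the work surface. World frame = base frame: x ahead of the robot, y to its left, z up, the work surface at z = 0. Lengths are in mm, angles in rad, forces in N, time in s.
With the tool pointing down it reaches from about 375 to 900 mm from the base axis. Payload 3.1 kg.
Tool frame: the origin (TCP) lies where the fingers leave the gripper's body, on its centre line; the fingertips stand 70 mm ahead of it and the grasp point (between the pads) lies 51 mm ahead of it; z points along the fingers, y is the line along which they close (so a half turn about z gives the same grasp; the last joint's range is limited). The gripper opens to 87 mm and grips with 3 to 60 N. Pads are 19 mm wide; open, the fingers measure 117 mm over their backs; the gripper's body (75 mm by 190 mm) begins 51 mm behind the grasp point.
Start: joints at [-1.401, 0.527, 1.433, -0, 1.181, -0.178], TCP at [213.041, -587.547, 292.248] pointing down, gripper open.
Joint ranges: [-3.08, 3.08], [-0.75, 2.2], [0.22, 2.44], [-1.43, 4.57], [0, 2.65], [-2.85, 2.85]. Speed limits (rad/s): [2.79, 2.79, 3.14, 3.14, 3.14, 3.14].

### API

Orientations are given as a unit quaternion [w, x, y, z].
In Python, from rig import arm, imaging gives the robot as it stands.
- The arm moves only by the tool move_arm, never from a script. Its argument "plan" is a list of rows, each an object of numbers: "x", "y", "z": the shift along the tool's x, y, z in m; "ax", "ay", "az": the turn, a rotation vector about the tool's x, y, z in units of 6 degrees (1.0 is 6 degrees); "gripper": the opening in per cent of the stroke, from 0 (shut) to 100 (fully open). In form: [{"x": .., "y": .., "z": .., "ax": .., "ay": .., "az": .., "gripper": ..}, ...]. A call has 1 to 12 rows; each row is the pose to reach, as a shift and turn from the pose commanded when the call began, along the tool's axes at that moment; what a row does not reach only later rows make up. A row lasts 1/10 s, in which the tool goes at most 50 mm and 8.59 degrees, less where a joint would pass 70% of its speed; a pose out of reach is approached as far as the arm can. A call with a gripper value outside its range is refused whole. The fingers move at their own pace and stop on an object; "grip_force" is the grip in N (left out, the last holds). Time passes only in rows, so rows that repeat a pose let the fingers close. It gives the time, the measured TCP pose, the force, the opening and the grip force at its end, in the units of the state.
- arm.get_state(): the state, without advancing time (a new reading comes with each control period).
- imaging.get_image(name): name is "scene" or "top" or "wrist"; returns a dict with "image" (384x512x3 uint8, red, green, blue), "mtx" (3x3 intrinsics, pixels), "D" ([k1, k2, p1, p2, k3] as OpenCV has them; the pictures are not rectified), "view" (4x4, takes a point from world to camera coordinates). Camera axes: x right, y down, z forward; pixel columns grow to the right and rows downward; lengths in mm; the calibration is good to about 2 mm. A picture is of the moment at which its call begins. There is no depth.
- arm.hand_in(): hands the job in; it is judged then, once.
The state is a dict: "time": time; "qpos": joint angles; "qvel": joint speeds; "joint_torque": joint torques, N m; "eef_pos": TCP position; "orientation": TCP orientation; "wrist_force": force on the tool from outside, world axes, zero at the start; "moment": the same for the moment, N m; "grip_width": opening from 0.0 (shut) to 1.0 (fully open); "finger_force": force on a finger pad.
Only numpy, scipy, OpenCV 4.12 (cv2) and the standard library are available. Lean on these libraries where they do the work, as an engineer would, in place of code of your own. Each camera call takes 0.05 s, during which the arm holds its last target. There are 200 camera calls.

## Working session

There is one attempt and no reset: what is moved stays moved. The work goes in short steps, Python scripts to look and compute and a tool call to move; the robot and the scene stay as the last step left them, time stands still between calls to the robot, and variables do not carry over. Pictures are saved under pics/ and viewed, at most 10 in all, crops included, and the job is handed in when it is done.

Besides the shell and the picture viewer there is one more tool, called in YAML: its name, and indented under it one key for each argument. move_arm: Moves the arm, as the interface text tells. Its arguments: {"type":"object","properties":{"plan":{"type":"array","items":{"type":"object","properties":{"x":{"type":"number"},"y":{"type":"number"},"z":{"type":"number"},"ax":{"type":"number"},"ay":{"type":"number"},"az":{"type":"number"},"gripper":{"type":"number"}}}},"grip_force":{"type":"number"}},"required":["plan"]}

```bash
mkdir -p pics
python3 - <<'E'
from rig import arm, imaging
import cv2,pickle
for n in ("scene","top"):
    d=imaging.get_image(n); pickle.dump(d,open(n+".pkl","wb"))
    cv2.imwrite(f"pics/{n}0.png",cv2.resize(d["image"][:,:,::-1],(800,600),interpolation=cv2.INTER_CUBIC))
    print(n,d["mtx"],d["D"],d["view"])
print(arm.get_state())
E
```

```text
scene [[417.44597701   0.         257.03374012]
 [  0.         417.44597701 184.11678331]
 [  0.           0.           1.        ]] [-0.01306844  0.          0.          0.          0.        ] [[-8.32591731e-02  9.96524035e-01 -2.78539691e-03  2.44252803e+01]
 [ 7.30942554e-01  5.91696391e-02 -6.79869058e-01 -3.81013118e+02]
 [-6.77341046e-01 -5.86413007e-02 -7.33328238e-01  1.54184890e+03]
 [ 0.00000000e+00  0.00000000e+00  0.00000000e+00  1.00000000e+00]]
top [[388.11098416   0.         257.00816684]
 [  0.         388.11098416 191.60232258]
 [  0.           0.           1.        ]] [-0.12148087  0.          0.          0.          0.        ] [[-3.31054092e-03 -9.99968572e-01  7.20383055e-03  1.42622667e+01]
 [-9.90719524e-01  2.30087016e-03 -1.35902652e-01  5.85375040e+02]
 [ 1.35881806e-01 -7.58688687e-03 -9.90696005e-01  8.24440288e+02]
 [ 0.00000000e+00  0.00000000e+00  0.00000000e+00  1.00000000e+00]]
{'time': 0.1, 'qpos': array([-1.40151819e+00,  5.28388779e-01,  1.43374232e+00, -4.79766668e-05,
        1.18140005e+00, -1.78521697e-01]), 'qvel': array([-9.88534602e-06, -1.52485077e-03, -2.85706178e-04, -1.80042024e-03,
       -1.22386689e-03,  7.07300509e-04]), 'joint_torque': array([-4.74241697e-04, -4.40986240e+01, -1.77150500e+01,  6.35252707e-02,
        5.34019223e-02, -4.43937529e-05]), 'eef_pos': array([ 212.93624879, -587.06380263,  291.36991619]), 'orientation': array([-9.69338153e-04,  9.84915434e-01,  1.73033662e-01, -1.77038301e-05]), 'wrist_force': array([-1.02259577,  0.8245792 , -0.58020149]), 'moment': array([ 0.05601295,  0.05022306, -0.00762675]), 'finger_force': 0.0, 'grip_width': 1.0046195798273894}
```

View pics/top0.png

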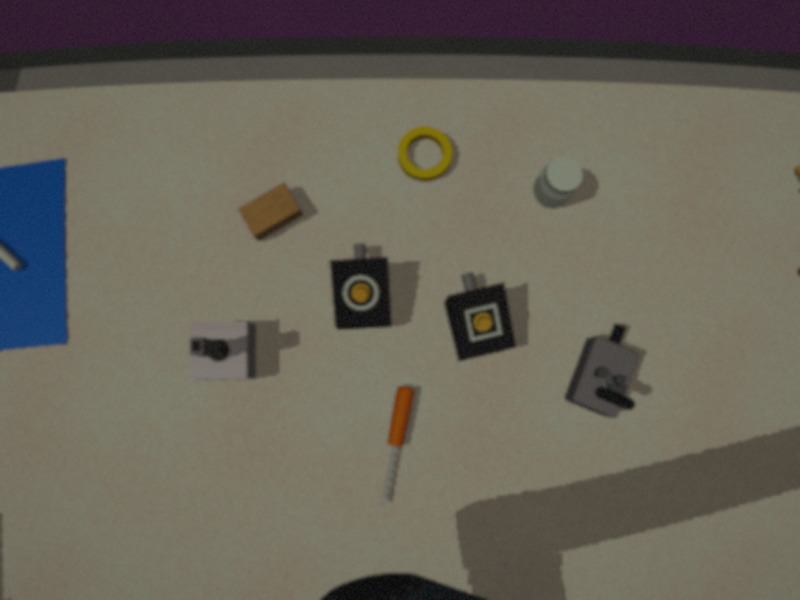

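View pics/scene0.png

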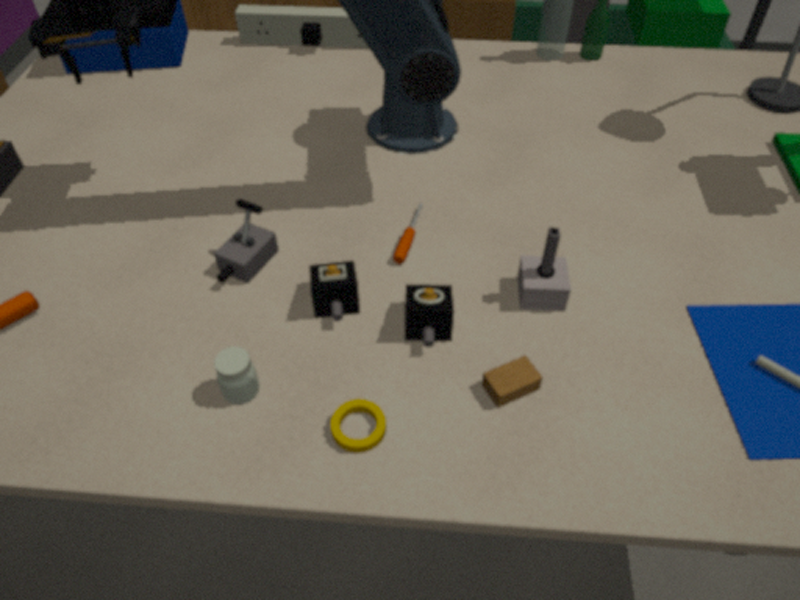

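The top view shows the stand at about (222,350), the round block at (361,292), the square block at (482,322) and the isolator at (605,375), with its handle leaning toward the robot. The scene view agrees. I'll enlarge these areas.

Run:
```python
import cv2,pickle,numpy as np
t=pickle.load(open("top.pkl","rb"))["image"][:,:,::-1];s=pickle.load(open("scene.pkl","rb"))["image"][:,:,::-1]
def c(im,u,v):
    w=cv2.resize(im[v:v+60,u:u+53],(265,300),interpolation=cv2.INTER_CUBIC)
    for k in range(0,53,10): cv2.putText(w,str(u+k),(k*5,8),0,.3,(0,0,255)); w[:,k*5]=w[:,k*5]//2+np.array([0,0,90],np.uint8)
    for k in range(0,60,10): cv2.putText(w,str(v+k),(0,k*5+8),0,.3,(255,0,255)); w[k*5]=w[k*5]//2+np.array([0,0,90],np.uint8)
    return w
m=np.vstack([np.hstack([c(t,118,192),c(t,360,205),c(t,282,175)]),np.hstack([c(s,325,142),c(s,130,122),c(s,190,155)])])
cv2.imwrite("pics/m0.png",cv2.convertScaleAbs(m,alpha=1.5))
```

```text
(no output)
```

View pics/m0.png

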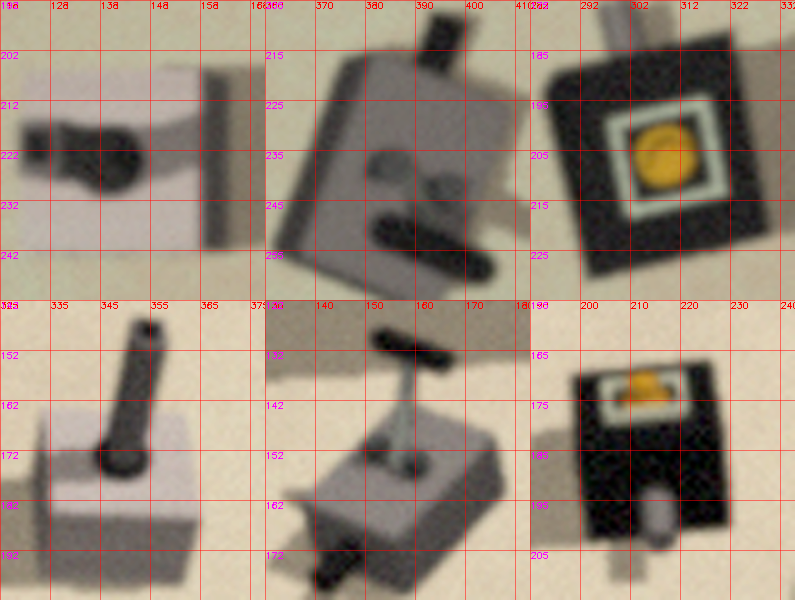

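Readings in native pixels:
- **Top view:** bar ends (383,248) and (405,258). Square guard corners (297,198.4), (318.4,194), (322,214.4), (302,219). Stud (308.5,206). Tester flange (139.5,224), tester top about (124.5,222).
- **Scene view:** bar ends (152,129.6) and (167.4,134).

The square block's slope is low toward the robot.

```bash
cat > h.py <<'E'
import cv2,pickle,numpy as np
from scipy.spatial.transform import Rotation as Ro
def ray(d,p):
    n=cv2.undistortPoints(np.array([[p]],float),d["mtx"],d["D"])[0,0]
    R,t=d["view"][:3,:3],d["view"][:3,3]
    return -R.T@t, R.T@np.array([*n,1])
def atz(d,p,z):
    c,v=ray(d,p); return (c+v*(z-c[2])/v[2])
def tri(*dp):
    A=np.zeros((3,3));b=np.zeros(3)
    for d,p in dp:
        c,v=ray(d,p); v/=np.linalg.norm(v); P=np.eye(3)-np.outer(v,v); A+=P;b+=P@c
    return np.linalg.solve(A,b)
def proj(d,P):
    R,t=d["view"][:3,:3],d["view"][:3,3]
    return cv2.projectPoints(np.array(P,float).reshape(-1,3),cv2.Rodrigues(R)[0],t,d["mtx"],d["D"])[0][:,0]
def pose(s):
    w,x,y,z=s["orientation"]; return s["eef_pos"],Ro.from_quat([x,y,z,w])
def tool(zdir,ydir):
    z=np.array(zdir,float);z/=np.linalg.norm(z);y=np.array(ydir,float);y-=z*(y@z);y/=np.linalg.norm(y)
    return Ro.from_matrix(np.c_[np.cross(y,z),y,z])
def delta(s,pos,R):
    p,r=pose(s); return np.round(r.inv().apply(pos-p)/1000,4), np.round((r.inv()*R).as_rotvec(degrees=True)/6,3)
E
python3 - <<'E'
from h import *
T=pickle.load(open("top.pkl","rb"));S=pickle.load(open("scene.pkl","rb"))
np.set_printoptions(precision=1,suppress=True)
a,b=atz(T,(383.5,248.5),112),atz(T,(404.5,257.5),112)
print("bar top",a,b,(a+b)/2,"tri",tri((T,(394.2,253.2)),(S,(159.7,131.8))))
iy=a-b; iy/=np.linalg.norm(iy); ix=np.array([iy[1],-iy[0],0]); print("ix",ix,np.degrees(np.arctan2(ix[1],ix[0])))
print("iso corners",[atz(T,p,50) for p in((380,217),(411,224),(369,257))])
print("stand",[atz(T,p,55) for p in((122,205),(158,205.5),(158,242),(122,242))])
print("flange",atz(T,(139.5,223.7),61),"top",atz(T,(124.5,222),151), "tri top",tri((T,(124.5,222)),(S,(354,147.5))))
g=[atz(T,p,68) for p in((297,198.4),(318.4,194),(322,214.4),(302,219))]
print("guard",g,np.mean(g,0));print("stud",atz(T,(309,206),73))
print("blk edges",atz(T,(325,181),76),atz(T,(286,190),76),atz(T,(335,221),44),atz(T,(298,230),44))
E
```

```text
bar top [ 458. -244.  112.] [ 439.  -287.7  112. ] [ 448.5 -265.8  112. ] tri [ 448.  -262.8  115. ]
ix [ 0.9 -0.4  0. ] -23.553519098914173
iso corners [array([ 526.6, -259.6,   50. ]), array([ 510.4, -330.2,   50. ]), array([ 439.2, -231.6,   50. ])]
stand [array([554.2, 310.6,  55. ]), array([553.1, 229.8,  55. ]), array([473.6, 227.7,  55. ]), array([473.1, 307.6,  55. ])]
flange [512.8 267.9  61. ] top [511.2 271.  151. ] tri top [511.2 269.4 151.2]
guard [array([566.6, -73.2,  68. ]), array([ 576. , -119.8,   68. ]), array([ 531.8, -126.6,   68. ]), array([522.2, -83.3,  68. ])] [ 549.1 -100.7   68. ]
stud [549.6 -98.2  73. ]
blk edges [ 603.2 -133.5   76. ] [583.8 -49.1  76. ] [ 518.9 -159.4   44. ] [499.6 -77.   44. ]
```

Run:
```python
from h import *
from rig import arm
s=arm.get_state()
ix=np.array([.94,-.34,0]);iy=np.array([.34,.94,0]);bar=np.array([448,-264.5,112])
for n,p in (("above",bar-40*ix+[0,0,118]),("behind",bar-40*ix+[0,0,62]),("end",bar+36*ix+[0,0,62])):
    print(n,p,delta(s,p,tool([0,0,-1],-iy)))
```

```text
above [ 410.4 -250.9  230. ] (array([ 0.3002, -0.2486,  0.0619]), array([-1.900e-02,  4.000e-03,  6.636e+00]))
behind [ 410.4 -250.9  174. ] (array([ 0.3002, -0.2485,  0.1179]), array([-1.900e-02,  4.000e-03,  6.636e+00]))
end [ 481.84 -276.74  174.  ] (array([ 0.3585, -0.1999,  0.1179]), array([-1.900e-02,  4.000e-03,  6.636e+00]))
```

move_arm:
  plan:
    - {"x": 0.3,"y": -0.249,"z": 0.06,"az": 6.64,"gripper": 0}
    - {"x": 0.3,"y": -0.249,"z": 0.06,"az": 6.64,"gripper": 0}
    - {"x": 0.3,"y": -0.249,"z": 0.06,"az": 6.64,"gripper": 0}
    - {"x": 0.3,"y": -0.249,"z": 0.06,"az": 6.64,"gripper": 0}
    - {"x": 0.3,"y": -0.249,"z": 0.06,"az": 6.64,"gripper": 0}
    - {"x": 0.3,"y": -0.249,"z": 0.06,"az": 6.64,"gripper": 0}
    - {"x": 0.3,"y": -0.249,"z": 0.06,"az": 6.64,"gripper": 0}
    - {"x": 0.3,"y": -0.249,"z": 0.06,"az": 6.64,"gripper": 0}
    - {"x": 0.3,"y": -0.249,"z": 0.06,"az": 6.64,"gripper": 0}
    - {"x": 0.3,"y": -0.249,"z": 0.06,"az": 6.64,"gripper": 0}
    - {"x": 0.3,"y": -0.249,"z": 0.06,"az": 6.64,"gripper": 0}
    - {"x": 0.3,"y": -0.249,"z": 0.06,"az": 6.64,"gripper": 0}

```text
validation failed for argument at $.pl...
```

Run:
```python
from h import *
from rig import arm,imaging
s=arm.get_state(); print(s["eef_pos"],s["qpos"],s["grip_width"])
d=imaging.get_image("wrist"); pickle.dump(d,open("w1.pkl","wb"))
cv2.imwrite("pics/w1.png",cv2.resize(d["image"][:,:,::-1],(800,600)))
print(proj(d,[[448,-264.5,112]])*800/512)
```

```text
[ 212.93624879 -587.06380263  291.36991619] [-1.40151819e+00  5.28388779e-01  1.43374232e+00 -4.79766668e-05
  1.18140005e+00 -1.78521697e-01] 1.0046195798273894
[[-236.53904576 -617.54076121]]
```

View pics/w1.png

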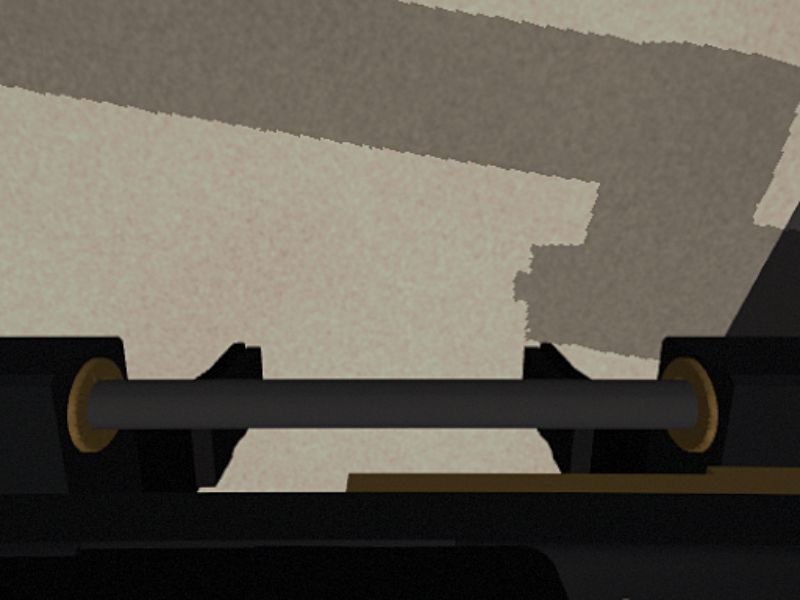

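The arm did not move because the plan was refused; the picture shows only the bench and the fingers. I'll retry with every key in the row.

move_arm:
  plan:
    - {"x": 0.3,"y": -0.249,"z": 0.06,"ax": 0,"ay": 0,"az": 6.64,"gripper": 0}

```text
time: 0.25
eef_pos: [236.2, -550.2, 285.3]
orientation: [0.004, 0.996, 0.095, -0.0]
wrist_force: [0.7, -0.1, 0.7]
grip_width: 0.959
finger_force: 0.0
```

Run:
```python
from h import *
from rig import arm
s=arm.get_state()
ix=np.array([.94,-.34,0]);iy=np.array([.34,.94,0]);bar=np.array([448,-264.5,112])
print(delta(s,bar-40*ix+[0,0,118],tool([0,0,-1],-iy)))
```

```text
(array([ 0.2275, -0.2616,  0.0528]), array([ 0.082, -0.01 ,  5.123]))
```

move_arm:
  plan:
    - {"x": 0.227,"y": -0.262,"z": 0.05,"ax": 0,"ay": 0,"az": 5.12,"gripper": 0}
    - {"x": 0.227,"y": -0.262,"z": 0.05,"ax": 0,"ay": 0,"az": 5.12,"gripper": 0}
    - {"x": 0.227,"y": -0.262,"z": 0.05,"ax": 0,"ay": 0,"az": 5.12,"gripper": 0}
    - {"x": 0.227,"y": -0.262,"z": 0.05,"ax": 0,"ay": 0,"az": 5.12,"gripper": 0}
    - {"x": 0.227,"y": -0.262,"z": 0.05,"ax": 0,"ay": 0,"az": 5.12,"gripper": 0}
    - {"x": 0.227,"y": -0.262,"z": 0.05,"ax": 0,"ay": 0,"az": 5.12,"gripper": 0}
    - {"x": 0.227,"y": -0.262,"z": 0.05,"ax": 0,"ay": 0,"az": 5.12,"gripper": 0}
    - {"x": 0.227,"y": -0.262,"z": 0.05,"ax": 0,"ay": 0,"az": 5.12,"gripper": 0}
    - {"x": 0.227,"y": -0.262,"z": 0.05,"ax": 0,"ay": 0,"az": 5.12,"gripper": 0}
    - {"x": 0.227,"y": -0.262,"z": 0.05,"ax": 0,"ay": 0,"az": 5.12,"gripper": 0}
    - {"x": 0.227,"y": -0.262,"z": 0.05,"ax": 0,"ay": 0,"az": 5.12,"gripper": 0}

```text
time: 1.35
eef_pos: [408.9, -245.0, 234.9]
orientation: [0.0, 0.986, -0.169, 0.0]
wrist_force: [-0.4, 0.0, -0.4]
grip_width: 0.026
finger_force: 0.0
```

Run:
```python
from h import *
from rig import arm,imaging
s=arm.get_state(); print(s["eef_pos"],s["qpos"],s["grip_width"])
d=imaging.get_image("wrist"); pickle.dump(d,open("w1.pkl","wb"))
cv2.imwrite("pics/w2.png",cv2.resize(d["image"][:,:,::-1],(800,600)))
print(proj(d,[[448,-264.5,112]])*800/512)
ix=np.array([.94,-.34,0]);iy=np.array([.34,.94,0]);bar=np.array([448,-264.5,112])
for p in (bar-40*ix+[0,0,62],bar+36*ix+[0,0,62]): print(delta(s,p,tool([0,0,-1],-iy)))
```

```text
[ 408.86625206 -245.03052034  234.86685013] [-7.74806258e-01  4.18631216e-01  1.85743500e+00 -3.03764571e-04
  8.64435091e-01  1.13677948e+00] 0.025595882358987878
[[406.38015539 224.57257611]]
(array([0.0034, 0.005 , 0.0609]), array([ 0.006, -0.009,  0.062]))
(array([0.0793, 0.0055, 0.0609]), array([ 0.006, -0.009,  0.062]))
```

View pics/w2.png

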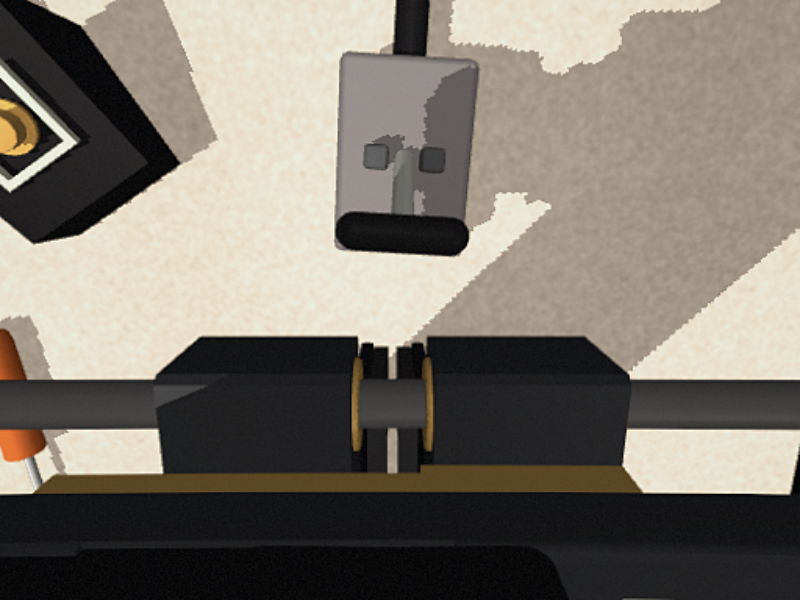

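The bar is centred at (403,234), square to the tool and about 4 mm nearer than predicted. Next I'll lower behind it, push and retreat upward.

move_arm:
  plan:
    - {"x": 0,"y": 0.003,"z": 0.03,"ax": 0,"ay": 0,"az": 0,"gripper": 0}
    - {"x": 0,"y": 0.003,"z": 0.06,"ax": 0,"ay": 0,"az": 0,"gripper": 0}
    - {"x": 0,"y": 0.003,"z": 0.06,"ax": 0,"ay": 0,"az": 0,"gripper": 0}
    - {"x": 0.012,"y": 0.003,"z": 0.06,"ax": 0,"ay": 0,"az": 0,"gripper": 0}
    - {"x": 0.024,"y": 0.003,"z": 0.06,"ax": 0,"ay": 0,"az": 0,"gripper": 0}
    - {"x": 0.036,"y": 0.003,"z": 0.06,"ax": 0,"ay": 0,"az": 0,"gripper": 0}
    - {"x": 0.048,"y": 0.003,"z": 0.06,"ax": 0,"ay": 0,"az": 0,"gripper": 0}
    - {"x": 0.06,"y": 0.003,"z": 0.06,"ax": 0,"ay": 0,"az": 0,"gripper": 0}
    - {"x": 0.07,"y": 0.003,"z": 0.06,"ax": 0,"ay": 0,"az": 0,"gripper": 0}
    - {"x": 0.074,"y": 0.003,"z": 0.06,"ax": 0,"ay": 0,"az": 0,"gripper": 0}
    - {"x": 0.074,"y": 0.003,"z": 0.06,"ax": 0,"ay": 0,"az": 0,"gripper": 0}

```text
time: 2.5
eef_pos: [478.6, -271.0, 174.6]
orientation: [0.0, 0.986, -0.168, 0.0]
wrist_force: [-0.3, 0.2, 0.3]
grip_width: 0.003
finger_force: 0.0
```

move_arm:
  plan:
    - {"x": -0.03,"y": 0,"z": 0,"ax": 0,"ay": 0,"az": 0,"gripper": 0}
    - {"x": -0.05,"y": 0,"z": -0.03,"ax": 0,"ay": 0,"az": 0,"gripper": 30}
    - {"x": -0.05,"y": 0,"z": -0.08,"ax": 0,"ay": 0,"az": 0,"gripper": 60}
    - {"x": -0.05,"y": 0,"z": -0.1,"ax": 0,"ay": 0,"az": 0,"gripper": 60}
    - {"x": -0.05,"y": 0,"z": -0.1,"ax": 0,"ay": 0,"az": 0,"gripper": 60}

```text
time: 3.0
eef_pos: [431.6, -255.1, 277.9]
orientation: [0.002, 0.986, -0.168, 0.003]
wrist_force: [0.1, -0.7, -0.5]
grip_width: 0.283
finger_force: 0.0
```

Run:
```python
from h import *
from rig import arm,imaging
s=arm.get_state(); print(s["eef_pos"],s["qpos"],s["grip_width"])
d=imaging.get_image("wrist"); pickle.dump(d,open("w3.pkl","wb"))
cv2.imwrite("pics/w3.png",cv2.resize(d["image"][:,:,::-1],(800,600)))
stud=np.array([549.4,-99.5,73]);print("stud pix",proj(d,[stud])*800/512)
# above the tester: try both yaw options
for y in ([0,1,0],[0,-1,0],[1,0,0],[-1,0,0]): print(y,delta(s,np.array([512,269,290.]),tool([0,0,-1],y)))
```

```text
[ 431.58099789 -255.09139656  277.87327426] [-7.57096083e-01  3.79935743e-01  1.75790136e+00  3.41262115e-05
  9.96491967e-01  1.15222979e+00] 0.2826269088575141
stud pix [[ 56.3263211  181.48482155]]
[0, 1, 0] (array([-0.0981, -0.521 , -0.0143]), array([-0.082, -0.054, 26.767]))
[0, -1, 0] (array([-0.0981, -0.521 , -0.0143]), array([ 0.038, -0.058, -3.233]))
[1, 0, 0] (array([-0.0981, -0.521 , -0.0143]), array([ 7.9000e-02, -1.6000e-02, -1.8233e+01]))
[-1, 0, 0] (array([-0.0981, -0.521 , -0.0143]), array([-0.015, -0.072, 11.767]))
```

View pics/w3.png

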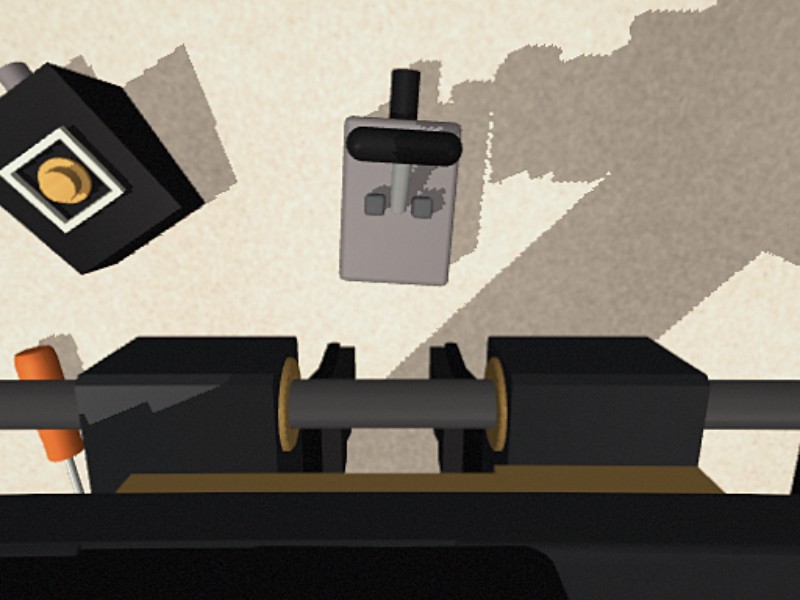

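The handle is now over at the far stop, with the bar at (404,146), so the switch is off. Next I'll move toward the tester, stopping 70 mm short for a look.

move_arm:
  plan:
    - {"x": -0.015,"y": -0.045,"z": -0.014,"ax": 0,"ay": 0,"az": -0.3,"gripper": 60}
    - {"x": -0.166,"y": -0.497,"z": -0.014,"ax": 0,"ay": 0,"az": -3.23,"gripper": 60}
    - {"x": -0.166,"y": -0.497,"z": -0.014,"ax": 0,"ay": 0,"az": -3.23,"gripper": 60}
    - {"x": -0.166,"y": -0.497,"z": -0.014,"ax": 0,"ay": 0,"az": -3.23,"gripper": 60}
    - {"x": -0.166,"y": -0.497,"z": -0.014,"ax": 0,"ay": 0,"az": -3.23,"gripper": 60}
    - {"x": -0.166,"y": -0.497,"z": -0.014,"ax": 0,"ay": 0,"az": -3.23,"gripper": 60}
    - {"x": -0.166,"y": -0.497,"z": -0.014,"ax": 0,"ay": 0,"az": -3.23,"gripper": 60}
    - {"x": -0.166,"y": -0.497,"z": -0.014,"ax": 0,"ay": 0,"az": -3.23,"gripper": 60}
    - {"x": -0.166,"y": -0.497,"z": -0.014,"ax": 0,"ay": 0,"az": -3.23,"gripper": 60}
    - {"x": -0.166,"y": -0.497,"z": -0.014,"ax": 0,"ay": 0,"az": -3.23,"gripper": 60}
    - {"x": -0.166,"y": -0.497,"z": -0.014,"ax": 0,"ay": 0,"az": -3.23,"gripper": 60}
    - {"x": -0.166,"y": -0.497,"z": -0.014,"ax": 0,"ay": 0,"az": -3.23,"gripper": 60}

```text
time: 4.25
eef_pos: [437.9, 272.6, 286.7]
orientation: [0.0, 1.0, 0.002, -0.002]
wrist_force: [-0.5, -0.5, 0.6]
grip_width: 0.604
finger_force: 0.0
```

move_arm:
  plan:
    - {"x": 0,"y": 0,"z": 0,"ax": 0,"ay": 0,"az": 0,"gripper": 60}
    - {"x": 0,"y": 0,"z": 0,"ax": 0,"ay": 0,"az": 0,"gripper": 60}

```text
time: 4.45
eef_pos: [438.5, 268.5, 287.5]
orientation: [0.001, 1.0, -0.001, -0.001]
wrist_force: [-0.1, 0.5, -0.5]
grip_width: 0.604
finger_force: 0.0
```

Run:
```python
from h import *
from rig import arm,imaging
s=arm.get_state(); print(s["eef_pos"],s["orientation"],s["qpos"],s["grip_width"])
d=imaging.get_image("wrist"); pickle.dump(d,open("w4.pkl","wb"))
cv2.imwrite("pics/w4.png",cv2.resize(d["image"][:,:,::-1],(800,600)))
print(proj(d,[[512,269,151],[512,269,61]])*800/512)
print(delta(s,np.array([512,269,290.]),tool([0,0,-1],[0,-1,0])))
```

```text
[438.47441063 268.52135793 287.53842697] [ 7.12064784e-04  9.99998636e-01 -5.31151636e-04 -1.39227721e-03] [ 3.32093836e-01  3.86341773e-01  1.71124079e+00 -5.04449181e-04
  1.04710709e+00  1.90420541e+00] 0.603979575046814
[[392.64787834 149.29217072]
 [392.01125519 154.63368416]]
(array([ 0.0735, -0.0006, -0.0027]), array([ 0.014,  0.027, -0.01 ]))
```

View pics/w4.png

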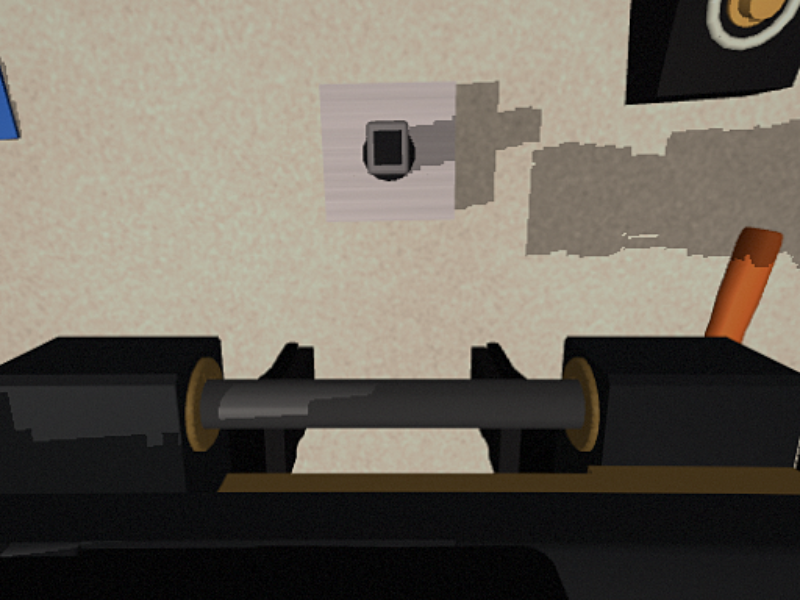

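The tester top is at (387,143) against a predicted (393,149), so it sits at about (513.5, 271). I'll go over, down and grip.

move_arm:
  plan:
    - {"x": 0.04,"y": -0.0025,"z": 0,"ax": 0,"ay": 0,"az": 0,"gripper": 60}
    - {"x": 0.075,"y": -0.0025,"z": 0.01,"ax": 0,"ay": 0,"az": 0,"gripper": 60}
    - {"x": 0.075,"y": -0.0025,"z": 0.03,"ax": 0,"ay": 0,"az": 0,"gripper": 60}
    - {"x": 0.075,"y": -0.0025,"z": 0.06,"ax": 0,"ay": 0,"az": 0,"gripper": 60}
    - {"x": 0.075,"y": -0.0025,"z": 0.09,"ax": 0,"ay": 0,"az": 0,"gripper": 60}
    - {"x": 0.075,"y": -0.0025,"z": 0.115,"ax": 0,"ay": 0,"az": 0,"gripper": 60}
    - {"x": 0.075,"y": -0.0025,"z": 0.128,"ax": 0,"ay": 0,"az": 0,"gripper": 60}
    - {"x": 0.075,"y": -0.0025,"z": 0.128,"ax": 0,"ay": 0,"az": 0,"gripper": 60}
    - {"x": 0.075,"y": -0.0025,"z": 0.128,"ax": 0,"ay": 0,"az": 0,"gripper": 60}

```text
time: 5.4
eef_pos: [514.8, 271.7, 161.3]
orientation: [-0.0, 1.0, -0.001, 0.0]
wrist_force: [0.3, -0.1, 0.8]
grip_width: 0.6
finger_force: 0.0
```

move_arm:
  plan:
    - {"x": 0,"y": 0,"z": 0,"ax": 0,"ay": 0,"az": 0,"gripper": 0}
    - {"x": 0,"y": 0,"z": 0,"ax": 0,"ay": 0,"az": 0,"gripper": 0}
    - {"x": 0,"y": 0,"z": 0,"ax": 0,"ay": 0,"az": 0,"gripper": 0}
    - {"x": 0,"y": 0,"z": 0,"ax": 0,"ay": 0,"az": 0,"gripper": 0}
    - {"x": 0,"y": 0,"z": 0,"ax": 0,"ay": 0,"az": 0,"gripper": 0}
    - {"x": 0,"y": 0,"z": 0,"ax": 0,"ay": 0,"az": 0,"gripper": 0}
    - {"x": 0,"y": 0,"z": 0,"ax": 0,"ay": 0,"az": 0,"gripper": 0}
    - {"x": 0,"y": 0,"z": 0,"ax": 0,"ay": 0,"az": 0,"gripper": 0}
  grip_force: 30

```text
time: 6.2
eef_pos: [514.2, 272.2, 160.8]
orientation: [-0.0, 1.0, -0.0, 0.0]
wrist_force: [-0.4, -0.3, 3.4]
grip_width: 0.205
finger_force: 30.0
```

move_arm:
  plan:
    - {"x": 0,"y": 0,"z": -0.01,"ax": 0,"ay": 0,"az": 0,"gripper": 0}
    - {"x": 0,"y": 0,"z": -0.025,"ax": 0,"ay": 0,"az": 0,"gripper": 0}
    - {"x": 0,"y": 0,"z": -0.045,"ax": 0,"ay": 0,"az": 0,"gripper": 0}
    - {"x": 0,"y": 0,"z": -0.07,"ax": 0,"ay": 0,"az": 0,"gripper": 0}
    - {"x": 0,"y": 0,"z": -0.1,"ax": 0,"ay": 0,"az": 0,"gripper": 0}
    - {"x": 0,"y": 0,"z": -0.13,"ax": 0,"ay": 0,"az": 0,"gripper": 0}
    - {"x": 0,"y": 0,"z": -0.15,"ax": 0,"ay": 0,"az": 0,"gripper": 0}
    - {"x": 0,"y": 0,"z": -0.15,"ax": 0,"ay": 0,"az": 0,"gripper": 0}

```text
time: 7.0
eef_pos: [515.7, 272.8, 314.3]
orientation: [-0.001, 1.0, -0.0, 0.004]
wrist_force: [0.2, -0.3, -1.2]
grip_width: 0.205
finger_force: 30.0
```

```bash
cat > tgt.py <<'E'
from h import *
stud=np.array([549.4,-99.5,73.0]); yaw=np.radians(-12.5)   # refined later
def setp(off,stud=stud,yaw=yaw,L=150.8,lat=(0,0)):
    bx=np.array([np.cos(yaw),np.sin(yaw),0]);by=np.array([-np.sin(yaw),np.cos(yaw),0]);Z=np.array([0,0,1.])
    n=-np.sin(np.radians(20))*bx+np.cos(np.radians(20))*Z
    R=tool(-n,-by)
    return stud+n*(L+off)+R.apply([*lat,0]),R
E
python3 - <<'E'
from tgt import *
from rig import arm
s=arm.get_state(); print(s["eef_pos"],s["qpos"],s["grip_width"],s["wrist_force"])
p,R=setp(70); print(p); print(delta(s,p,R))
T=pickle.load(open("top.pkl","rb"))
# yaw from guard corners on the slope plane, iterated by fit of all corners + stud over x,y,yaw
from scipy.optimize import least_squares
def model(q):
    x,y,a=q; c=np.cos(np.radians(20));t=np.sin(np.radians(20))
    L=lambda u,v,h:(u*c-h*t,v,60+u*t+h*c)
    pts=[L(22,22,6),L(22,-22,6),L(-22,-22,6),L(-22,22,6),L(0,0,14)]
    r=Ro.from_euler("z",a); return r.apply(pts)+[x,y,0]
pix=np.array([(297,198.4),(318.4,194),(322,214.4),(302,219),(308.7,206)])
f=least_squares(lambda q:(proj(T,model(q))-pix).ravel(),[552,-100,-.2])
print(f.x,np.degrees(f.x[2]),f.fun.round(1),model(f.x)[4])
E
```

```text
[515.67963888 272.77866575 314.3391741 ] [2.95064552e-01 4.43824781e-01 1.51912612e+00 1.36412548e-04
 1.17069110e+00 1.86584954e+00] 0.2045360142433892 [ 0.18983664 -0.27767665 -1.24834146]
[475.67203162 -83.15490292 280.48413067]
(array([-0.0402,  0.356 ,  0.0327]), array([-0.394,  3.251,  2.056]))
[ 5.51799060e+02 -9.97869945e+01  2.22373374e-01] 12.741055828359485 [ 0.7  0.4 -0.8  0.2 -1.  -0.9 -0.5 -0.9  1.6  1.1] [ 547.1286813  -100.84302702   73.15569669]
```

Fitting the guard corners gives a block yaw of +12.7° and a stud top near (547..549, -100, 73). I'll go to a viewing pose square to the face, 75 mm short.

```bash
sed -i 's/549.4,-99.5,73.0/548.0,-100.5,73.2/; s/radians(-12.5)/radians(12.7)/' tgt.py
python3 - <<'E'
from tgt import *
from rig import arm
s=arm.get_state(); p,R=setp(70,lat=(-75,0)); print(p,delta(s,p,R))
E
```

```text
[ 405.57683991 -132.59644533  255.03261992] (array([-0.1105,  0.4055,  0.0575]), array([ 0.354,  3.245, -2.098]))
```

move_arm:
  plan:
    - {"x": -0.045,"y": 0.02,"z": 0,"ax": 0.05,"ay": 0.4,"az": -0.3,"gripper": 0}
    - {"x": -0.09,"y": 0.06,"z": 0,"ax": 0.1,"ay": 1.0,"az": -0.7,"gripper": 0}
    - {"x": -0.11,"y": 0.1,"z": 0.01,"ax": 0.15,"ay": 1.5,"az": -1.0,"gripper": 0}
    - {"x": -0.11,"y": 0.145,"z": 0.02,"ax": 0.2,"ay": 2.0,"az": -1.3,"gripper": 0}
    - {"x": -0.11,"y": 0.19,"z": 0.03,"ax": 0.25,"ay": 2.5,"az": -1.6,"gripper": 0}
    - {"x": -0.11,"y": 0.24,"z": 0.04,"ax": 0.3,"ay": 3,"az": -1.9,"gripper": 0}
    - {"x": -0.11,"y": 0.285,"z": 0.05,"ax": 0.354,"ay": 3.245,"az": -2.1,"gripper": 0}
    - {"x": -0.11,"y": 0.33,"z": 0.055,"ax": 0.354,"ay": 3.245,"az": -2.1,"gripper": 0}
    - {"x": -0.11,"y": 0.375,"z": 0.057,"ax": 0.354,"ay": 3.245,"az": -2.1,"gripper": 0}
    - {"x": -0.11,"y": 0.4055,"z": 0.057,"ax": 0.354,"ay": 3.245,"az": -2.1,"gripper": 0}
    - {"x": -0.11,"y": 0.4055,"z": 0.057,"ax": 0.354,"ay": 3.245,"az": -2.1,"gripper": 0}
    - {"x": -0.11,"y": 0.4055,"z": 0.057,"ax": 0.354,"ay": 3.245,"az": -2.1,"gripper": 0}

```text
time: 8.2
eef_pos: [404.1, -136.1, 252.9]
orientation: [-0.018, 0.98, 0.107, 0.168]
wrist_force: [0.4, 0.6, -0.7]
grip_width: 0.206
finger_force: 30.0
```

Run:
```python
from tgt import *
from rig import arm,imaging
s=arm.get_state(); print(s["eef_pos"],s["qpos"],s["grip_width"],s["wrist_force"])
d=imaging.get_image("wrist"); pickle.dump(d,open("w5.pkl","wb"))
cv2.imwrite("pics/w5.png",cv2.resize(d["image"][:,:,::-1],(800,600)))
print(proj(d,[stud])*800/512)
pr,r=pose(s); print("tip pix",proj(d,[pr+r.apply([0,0,150.8])])*800/512)
print(delta(s,*setp(70,lat=(-75,0))))
```

```text
[ 404.09333353 -136.13045323  252.88968551] [-0.74958999  0.27689875  2.11637183  0.50031812  0.6088371   0.2110333 ] 0.20573473078538618 [ 0.41285966  0.55462254 -0.70928831]
[[386.93676835 144.3566208 ]]
tip pix [[394.26385919 308.88095773]]
(array([ 0.0028, -0.0031, -0.0013]), array([ 0.023,  0.082, -0.045]))
```

View pics/w5.png

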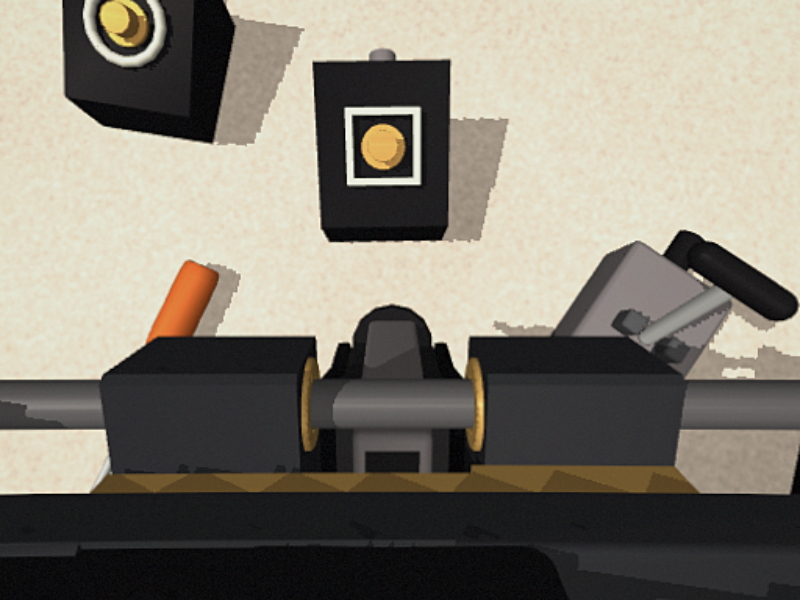

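The stud is at (383,146) against a predicted (387,144), and the guard centre is at (383,146.5) with edges square to the tool. The tester's flange edge is at (392,305). I'll refine by fitting the white guard and checking the tester in the hand.

```bash
cat >> tgt.py <<'E'
def model(q):
    x,y,a=q; c=np.cos(np.radians(20));t=np.sin(np.radians(20))
    L=lambda u,v,h:(u*c-h*t,v,60+u*t+h*c)
    return Ro.from_euler("z",a).apply([L(22,22,6),L(22,-22,6),L(-22,-22,6),L(-22,22,6),L(0,0,14)])+[x,y,0]
E
python3 - <<'E'
from tgt import *
from scipy.optimize import least_squares
np.set_printoptions(precision=2,suppress=True)
from rig import arm
s=arm.get_state(); d=pickle.load(open("w5.pkl","rb"));T=pickle.load(open("top.pkl","rb"))
im=d["image"].astype(int); sub=im[55:130,205:285]
w=((sub.min(2)>130)).astype(np.uint8)
n,l,st,c=cv2.connectedComponentsWithStats(w); 
k=[i for i in range(1,n) if st[i,0]>5 and st[i,1]>3 and st[i,0]+st[i,2]<75 and st[i,4]>50]; print(st[k])
pts=np.argwhere(l==k[0])[:,::-1]
h=cv2.boxPoints(cv2.minAreaRect((pts+[205,55]).astype(np.float32)))
h=h+np.sign(h-h.mean(0))*.5; print(h)
h=h[np.argsort(np.arctan2(*(h-h.mean(0)).T[::-1]))] # TL,TR,BR,BL
f=least_squares(lambda q:(proj(d,model(q)[:4])-h).ravel(),[552,-100,.22])
print("wrist fit",f.x,np.degrees(f.x[2]),f.fun,model(f.x)[4],"stud pix",proj(d,model(f.x)[4:])*800/512)
p,r=pose(s)
g=(sub[...,0]>120)&(sub[...,2]<110); print("gold centroid",(np.argwhere(g)[:,::-1].mean(0)+[205,55])*800/512)
for q in ([16,0,105.8],[16,0,99.8],[11,0,9.8],[-11,0,9.8],[11,9,9.8],[11,-9,9.8],[0,16,103],[0,-16,103]): print(q,proj(d,[p+r.apply(q)])*800/512)
E
```

```text
[[ 15  13  49  51 806]]
[[219.5   68.36]
 [268.46  66.99]
 [269.87 117.46]
 [220.91 118.83]]
wrist fit [551.44 -96.85   0.25] 14.05911683767863 [ 0.15  0.22 -0.2   0.32 -1.06 -0.22  1.12 -0.33] [546.79 -98.01  73.16] stud pix [[382.27 145.47]]
gold centroid [382.11 145.71]
[16, 0, 105.8] [[388.03 300.25]]
[16, 0, 99.8] [[387.98 304.07]]
[11, 0, 9.8] [[386.65 430.83]]
[-11, 0, 9.8] [[386.94 519.43]]
[11, 9, 9.8] [[428.17 430.74]]
[11, -9, 9.8] [[345.1  430.96]]
[0, 16, 103] [[428.38 340.96]]
[0, -16, 103] [[347.8  341.12]]
```

```bash
sed -i 's/548.0,-100.5,73.2/546.8,-97.0,73.2/; s/radians(12.7)/radians(13.3)/' tgt.py
python3 - <<'E'
from tgt import *
from rig import arm
s=arm.get_state(); print(s["eef_pos"])
for o in (60,12): print(delta(s,*setp(o,lat=(1,0))))
E
```

```text
[ 403.39884683 -133.82145482  252.77358024]
(array([ 0.0787, -0.0039,  0.0078]), array([ 0.028,  0.09 , -0.122]))
(array([ 0.0792, -0.004 ,  0.0558]), array([ 0.028,  0.09 , -0.122]))
```

```bash
sed -i 's/546.8,-97.0,73.2/546.8,-98.0,73.2/' tgt.py
python3 - <<'E'
from tgt import *
from rig import arm
s=arm.get_state(); print(s["eef_pos"])
for o in (60,12): print(delta(s,*setp(o,lat=(.5,0))))
E
```

```text
[ 403.39884683 -133.82145482  252.77358024]
(array([ 0.078 , -0.0029,  0.0077]), array([ 0.028,  0.09 , -0.122]))
(array([ 0.0785, -0.003 ,  0.0557]), array([ 0.028,  0.09 , -0.122]))
```

move_arm:
  plan:
    - {"x": 0.04,"y": -0.003,"z": 0,"ax": 0,"ay": 0.09,"az": -0.12,"gripper": 0}
    - {"x": 0.078,"y": -0.003,"z": 0.01,"ax": 0.02,"ay": 0.09,"az": -0.12,"gripper": 0}
    - {"x": 0.078,"y": -0.003,"z": 0.025,"ax": 0.02,"ay": 0.09,"az": -0.12,"gripper": 0}
    - {"x": 0.078,"y": -0.003,"z": 0.04,"ax": 0.02,"ay": 0.09,"az": -0.12,"gripper": 0}
    - {"x": 0.078,"y": -0.003,"z": 0.05,"ax": 0.02,"ay": 0.09,"az": -0.12,"gripper": 0}
    - {"x": 0.078,"y": -0.003,"z": 0.055,"ax": 0.02,"ay": 0.09,"az": -0.12,"gripper": 0}
    - {"x": 0.078,"y": -0.003,"z": 0.055,"ax": 0.02,"ay": 0.09,"az": -0.12,"gripper": 0}
    - {"x": 0.078,"y": -0.003,"z": 0.055,"ax": 0.02,"ay": 0.09,"az": -0.12,"gripper": 0}
    - {"x": 0.078,"y": -0.003,"z": 0.055,"ax": 0.02,"ay": 0.09,"az": -0.12,"gripper": 0}

```text
time: 9.15
eef_pos: [493.1, -110.3, 228.4]
orientation: [-0.019, 0.978, 0.115, 0.174]
wrist_force: [-0.1, 0.5, -0.3]
grip_width: 0.207
finger_force: 30.0
```

Run:
```python
from tgt import *
from rig import arm,imaging
np.set_printoptions(precision=2,suppress=True)
s=arm.get_state(); print(s["eef_pos"],s["wrist_force"]); print(delta(s,*setp(12,lat=(.5,0))))
p,r=pose(s); tip=p+r.apply([0,0,150.8]); top=p+r.apply([0,0,10]); o=[]
for n in ("scene","top","wrist"):
    d=imaging.get_image(n); pickle.dump(d,open(n+"2.pkl","wb"))
    c=proj(d,[tip])[0].round().astype(int); print(n,"tip",proj(d,[tip]),"stud",proj(d,[stud]),"top",proj(d,[top]))
    if n=="wrist": print(d["image"].shape); o.append(cv2.resize(d["image"][60:310,156:356,::-1],(240,300)));continue
    u,v=c[0]-24,c[1]-40
    w=cv2.resize(d["image"][v:v+60,u:u+53,::-1],(530,600),interpolation=cv2.INTER_CUBIC)[:, :]
    w=cv2.resize(w,(280,317) if 0 else (400,453))
    k7=400/53
    for k in range(0,53,10): cv2.putText(w,str(u+k),(int(k*k7),10),0,.35,(0,0,255)); w[:,int(k*k7)]=w[:,int(k*k7)]//2+np.array([0,0,90],np.uint8)
    for k in range(0,60,10): cv2.putText(w,str(v+k),(0,int(k*k7)+10),0,.35,(255,0,255)); w[int(k*k7)]=w[int(k*k7)]//2+np.array([0,0,90],np.uint8)
    o.append(w)
cv2.imwrite("pics/c1.png",cv2.convertScaleAbs(np.hstack(o[:2]),alpha=1.5))
```

```text
[ 493.06 -110.28  228.38] [-0.1   0.47 -0.26]
(array([-0.,  0.,  0.]), array([ 0.03, -0.02,  0.03]))
scene tip [[212.34 165.97]] stud [[212.84 170.41]] top [[206.78 115.26]]
top tip [[310.26 208.16]] stud [[308.97 207.28]] top [[327.69 227.92]]
wrist tip [[252.11 197.77]] stud [[251.96 195.19]] top [[254.16 303.98]]
(384, 512, 3)
```

View pics/c1.png

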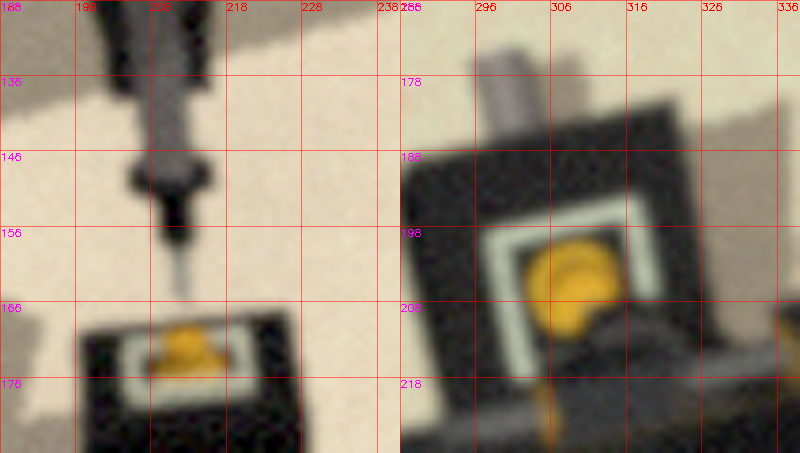

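In the scene crop the tip is at (211.9,165.5) and the stud top centre at about (212.8,170). In the top crop the stud is at about (308.8,206). All are within about 1 mm of the model. I'll check the tester's tilt in the hand numerically.

Run:
```python
from tgt import *
from rig import arm
np.set_printoptions(precision=2,suppress=True)
s=arm.get_state();p,r=pose(s); d=pickle.load(open("scene2.pkl","rb"))
g=d["image"].astype(float).mean(2)[:,190:235]
ax=proj(d,[p+r.apply([0,0,z]) for z in np.linspace(10,151,200)])
for v in range(139,167):
    row=g[v]; bg=np.median(np.r_[row[5:12],row[32:40]]); w=np.clip(bg-row-12,0,None); w[:10]=0; w[32:]=0
    print(v, round((w*np.arange(45)).sum()/max(w.sum(),1)+190,2), round(np.interp(v,ax[:,1],ax[:,0]),2), int(w.sum()))
# effect of tilt on projection
for a in (-2,2): print(a,proj(d,[p+r.apply(Ro.from_euler('x',a,degrees=True).apply([0,0,z-51])+[0,0,51]) for z in (100,151)]),proj(d,[p+r.apply([0,0,z]) for z in (100,151)]))
```

```text
139 207.92 209.31 529
140 208.92 209.42 409
141 209.05 209.53 418
142 209.2 209.64 424
143 209.38 209.75 399
144 209.52 209.86 400
145 209.78 209.97 452
146 210.08 210.07 507
147 210.41 210.18 675
148 210.28 210.29 823
149 210.14 210.4 961
150 209.98 210.51 1042
151 209.91 210.62 851
152 210.19 210.73 624
153 210.59 210.84 507
154 210.77 210.95 474
155 210.84 211.06 511
156 210.94 211.17 479
157 210.99 211.28 427
158 211.11 211.39 265
159 211.21 211.5 128
160 211.41 211.61 77
161 211.31 211.72 55
162 211.53 211.83 53
163 211.52 211.94 54
164 211.46 212.05 47
165 211.8 212.16 25
166 216.5 212.27 12
-2 [[209.68 148.43]
 [210.97 166.18]] [[210.34 148.38]
 [212.27 166.06]]
2 [[210.99 148.3 ]
 [213.58 165.91]] [[210.34 148.38]
 [212.27 166.06]]
```

The tester axis matches the tool to within about 1°. I'll take a baseline force with averaged readings, then descend with a small y trim.

```bash
cat > force.py <<'E'
from tgt import *
from rig import arm,imaging
F=[];P=[]
for i in range(14):
    imaging.get_image("wrist"); s=arm.get_state(); F.append(s["wrist_force"]);P.append(s["eef_pos"])
F=np.array(F);p,R=setp(0); n=-R.apply([0,0,1.])
f=F@n
print("Fn %.2f +- %.2f"%(f.mean(),f.std()/len(f)**.5),"F",F.mean(0).round(2),"off",((np.mean(P,0)-p)@n).round(2),"t",s["time"],"lat",R.inv().apply(np.mean(P,0)-p).round(1),"ang",delta(s,p,R)[1])
E
python3 force.py
```

```text
Fn -0.65 +- 0.16 F [-0.16  0.15 -0.73] off 13.5 t 10.0 lat [  1.2  -0.4 -13.5] ang [ 0.02  -0.014  0.03 ]
```

move_arm:
  plan:
    - {"x": 0,"y": -0.0007,"z": 0.003,"ax": 0,"ay": 0,"az": 0,"gripper": 0}
    - {"x": 0,"y": -0.0007,"z": 0.006,"ax": 0,"ay": 0,"az": 0,"gripper": 0}
    - {"x": 0,"y": -0.0007,"z": 0.009,"ax": 0,"ay": 0,"az": 0,"gripper": 0}
    - {"x": 0,"y": -0.0007,"z": 0.009,"ax": 0,"ay": 0,"az": 0,"gripper": 0}

```text
time: 10.4
eef_pos: [495.9, -108.6, 218.9]
orientation: [-0.019, 0.978, 0.115, 0.173]
wrist_force: [-0.6, -0.7, -1.2]
grip_width: 0.207
finger_force: 30.0
```

```bash
python3 force.py
```

```text
Fn -0.52 +- 0.11 F [ 0.18  0.02 -0.49] off 4.41 t 11.1 lat [ 1.2 -1.2 -4.4] ang [ 0.021 -0.015  0.03 ]
```

move_arm:
  plan:
    - {"x": -0.0005,"y": 0.0004,"z": 0.002,"ax": 0,"ay": 0,"az": 0,"gripper": 0}
    - {"x": -0.0005,"y": 0.0004,"z": 0.004,"ax": 0,"ay": 0,"az": 0,"gripper": 0}
    - {"x": -0.0005,"y": 0.0004,"z": 0.005,"ax": 0,"ay": 0,"az": 0,"gripper": 0}

```text
time: 11.4
eef_pos: [497.3, -108.9, 214.3]
orientation: [-0.019, 0.978, 0.115, 0.173]
wrist_force: [0.2, 0.3, -0.2]
grip_width: 0.207
finger_force: 30.0
```

```bash
python3 force.py
```

```text
Fn -0.08 +- 0.13 F [-0.41 -0.13 -0.24] off -0.62 t 12.1 lat [ 0.7 -0.8  0.6] ang [ 0.02  -0.014  0.03 ]
```

move_arm:
  plan:
    - {"x": 0,"y": 0,"z": 0.001,"ax": 0,"ay": 0,"az": 0,"gripper": 0}
    - {"x": 0,"y": 0,"z": 0.002,"ax": 0,"ay": 0,"az": 0,"gripper": 0}

```text
time: 12.3
eef_pos: [497.9, -108.7, 212.7]
orientation: [-0.019, 0.978, 0.115, 0.173]
wrist_force: [-1.9, 0.2, 0.7]
grip_width: 0.205
finger_force: 30.0
```

```bash
python3 force.py
```

```text
Fn 0.88 +- 0.12 F [-0.79 -0.23  0.64] off -2.59 t 13.0 lat [ 0.7 -0.8  2.6] ang [ 0.02  -0.014  0.03 ]
```

Contact began at about -0.9 mm, and the stud is now about 1.6 mm in. Pressing 2.4 mm further.

move_arm:
  plan:
    - {"x": 0,"y": 0,"z": 0.001,"ax": 0,"ay": 0,"az": 0,"gripper": 0}
    - {"x": 0,"y": 0,"z": 0.0024,"ax": 0,"ay": 0,"az": 0,"gripper": 0}
    - {"x": 0,"y": 0,"z": 0.0024,"ax": 0,"ay": 0,"az": 0,"gripper": 0}

```text
time: 13.3
eef_pos: [498.8, -108.5, 210.4]
orientation: [-0.019, 0.978, 0.115, 0.173]
wrist_force: [-0.9, -0.1, 2.4]
grip_width: 0.202
finger_force: 30.0
```

```bash
python3 force.py
python3 - <<'E'
from tgt import *
from rig import arm,imaging
s=arm.get_state();o=[]
for n,sc in (("scene",0),("wrist",1)):
    d=imaging.get_image(n); im=d["image"][:,:,::-1]
    if sc: o.append(cv2.resize(im[60:260,150:350],(400,400)))
    else:
        w=im[115:195,165:245]; o.append(cv2.resize(w,(400,400),interpolation=cv2.INTER_CUBIC))
    print(n,proj(d,[stud]))
im=cv2.convertScaleAbs(imaging.get_image("scene")["image"][100:195,120:245,::-1],alpha=1.4)
cv2.imwrite("pics/c2.png",np.hstack([cv2.resize(im,(400,400),interpolation=cv2.INTER_CUBIC),o[1]]))
E
```

```text
Fn 2.33 +- 0.09 F [-1.44 -0.38  1.93] off -4.98 t 14.0 lat [ 0.7 -0.8  5. ] ang [ 0.02  -0.014  0.03 ]
scene [[212.8405342  170.40949556]]
wrist [[253.01175596 200.64048481]]
```

View pics/c2.png

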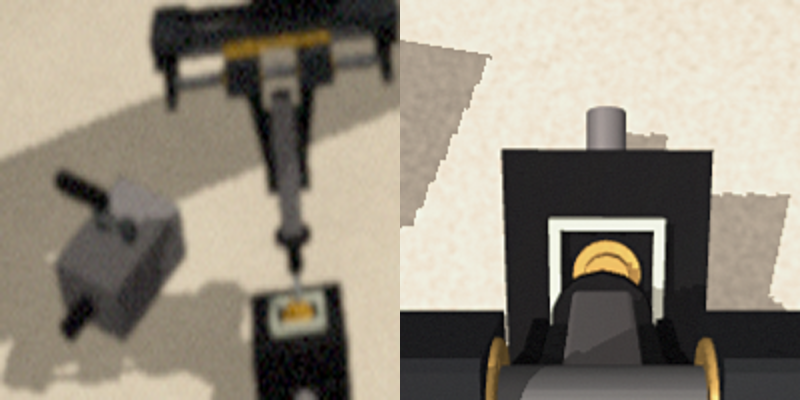

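The switch is still off, with the bar at its far stop in the left panel. The tip is on the stud inside the square guard in the right panel. Net force is about 2.9 N, so the stud is roughly 4 mm in.

```bash
python3 -c "
from rig import arm
print(arm.hand_in())"
```

```text
the job is handed in; nothing more can be done
None
```

I handed the job in with the isolator off, set before the tester left its stand, and the gripper holding the tester's tip within about 1–2 mm of the middle of the square-guard stud, square to the slope and pressing it about 4 mm in (about 2.9 N), by my measurements.

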